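# File a returned game case on the lending rack and check it in

### The job

Take the returned game case with the tapered end out of the returns sorter and slide it, tapered end first, between the two tall cases of the same make in the lending rack, until it is fully home and flush with them, all standing upright. Then press the flat key on the terminal until it registers. Knock nothing over and leave the other things where they are.

Things in the scene. Friction and masses are not known exactly. Their poses are not given: they have to be found in the camera images.
- case: returned game case: upright grey plastic box, 160 mm along y, 26 mm thick along x, 110 mm tall, 0.17 to 0.35 kg. Origin: centre of its underside. The last 24 mm of its +y end taper to a rounded 10 mm tip at y = +80 mm; its -y end is flat. It starts standing in one of the sorter's slots, flat end in, tapered end sticking out 64 to 76 mm. It stands stably on the table by itself
- case_tip (a point): middle of the case's tapered tip: y = +80 mm, z = +55 mm in the case's frame
- rack: dark steel rack fixed to the table, no floor: the cases stand on the table. Origin on the table mid-row; x along the row, +y into the rack. Back stop's face at y = +80 mm, so a case fully home has its origin at about y = 0. A lip 120 mm up overhangs y = +58 to +80 mm. Side walls 50 mm high at x = +-80 mm, from y = -40 mm. Open in front (-y) and on top
- neighbour_a: loose tall case of the same make, size and frame as the returned one, standing in the rack at x about -22 mm, flat end out at about y = -84 mm of the rack, nearly parallel to it. The clear gap to neighbour_b is only 15 to 21 mm, so both must be pushed apart; they have 12 to 16 mm of free room on their outer sides
- neighbour_b: the other such loose case, at x about +22 mm of the rack; otherwise like neighbour_a
- short_case: bystander in the rack: lower grey plastic box 18 x 130 x 72 mm (x, y, z), origin at the centre of its underside; at one end of the row, about 57 mm from the rack's middle; may be nudged sideways but must stay standing
- bookend: bystander in the rack: steel bookend 18 x 100 mm on plan, stepped, 95 mm tall at its rear, origin at the centre of its underside; at the other end of the row; may be nudged sideways but must stay standing
- sorter: plywood returns sorter fixed to the table, 154 x 100 x 112 mm (x, y, z), origin at the centre of its underside: two parallel slots 34 mm wide, centred at x = -40 and +40 mm, open on top and to +y (front at y = +50 mm), closed at y = -45 mm; no floor in the slots
- square_box: bystander in the sorter's other slot: square-ended grey plastic box 26 x 150 x 85 mm (x, y, z), no taper, origin at the centre of its underside; leave it
- terminal: low grey check-in terminal fixed to the table, 80 x 130 x 22 mm, origin at the centre of its underside; a dark screen on its -y half, the key on its +y half
- return_key: the terminal's only key: flat white pad 46 x 36 mm (x, y), 4 mm thick, face up; almost no travel: it gives 1 mm for every 4 N straight down, 3 mm at most; registers when a finger presses it with more than 4 N for 0.2 s; springs back. Origin at the centre of its underside
- key_top (a point): centre of the key's upper face, 26 mm above the table
- tissue_box: bystander: orange box 120 x 95 x 105 mm, origin at the centre of its underside
- controller: bystander: black game controller about 95 x 150 x 45 mm, origin at its underside
- can: bystander: drink can, 66 mm diameter, 115 mm tall, origin at the centre of its underside
- mug: bystander: white mug, 80 mm diameter, 90 mm tall, handle at +y, origin at the centre of its underside
Things that resemble listed ones, but are neither listed nor needed, are in the scene too. What is shaped like the rack but red is not meant.

How it is judged:
By the outcome, as a careful person would: the job done as asked, in the order asked, and still so for the second after the job is handed in, with the robot touching nothing.
It also fails if it takes over 56 s, if anything falls off the work surface, if the arm or the gripper's body presses on something with over 40 N, if the wrist force passes 120 N, or if a joint passes its speed limit or range.

### The arm

A 7-joint arm with a two-finger parallel gripper is mounted at the origin on the work surface. World frame = base frame: x ahead of the robot, y to its left, z up, the work surface at z = 0. Lengths are in m, angles in rad, forces in N, time in s.
With the tool pointing down it reaches from about 0.375 to 0.925 m from the base axis. Payload 3.1 kg.
Tool frame: the origin (TCP) lies between the finger pads; the fingertips stand 19 mm ahead of it and the grasp point (between the pads) is the TCP; z points along the fingers, y is the line along which they close (so a half turn about z gives the same grasp; the last joint's range is limited). The gripper opens to 85 mm and grips with 20 to 120 N. Pads are 22 mm wide; open, the fingers measure 114 mm over their backs; the gripper's body (76 mm by 85 mm) begins 54 mm behind the grasp point. The pads swing forward as they close: fully open they stand 13 mm farther back than shut.
Start: joints at [-1.409, 0.383, 0.044, 1.598, -0.018, 1.161, -0.05], TCP at [0.167, 0.628, 0.25] pointing down, gripper open.
Joint ranges: [-2.61, 2.61], [-0.41, 2.15], [-1.48, 1.57], [0, 2.5], [-1.57, 4.71], [0.05, 1.97], [-2.85, 2.85]. Speed limits (rad/s): [2.79, 2.79, 3.14, 3.14, 3.14, 3.14, 3.14].

### API

Orientations are given as a unit quaternion [x, y, z, w].
In Python, from bench import move_ptp, movel, move_j, move_gripper, pause, inverse_kinematics, read_camera, camera_params, MotionError, sign_off, look_for, tip_of, read_time_s, read_qpos, read_joint_vel, read_effort, read_eef_pos, read_tcp_rot, read_ft_force, read_ft_torque, read_finger_gap, read_grasp_force gives the robot as it stands. Calls block until the motion is done:
- move_ptp(position, orientation): joint-space move of the TCP to a pose.
- movel(position, orientation=None, speed=0.15): straight line of the TCP; orientation=None keeps the orientation; speed is the mean speed in m/s.
- move_j(angles): joint-space move.
- move_gripper(opening, effort=None): finger opening in m; effort is the grip in N (None keeps the last); returns when the fingers have stopped.
- pause(seconds).
- inverse_kinematics(position, orientation): joint angles nearest the present ones, or None.
- read_camera(name): name is "scene" or "top" or "wrist"; returns the picture (420x560x3 uint8, red, green, blue); there is no depth.
- camera_params(name): a dict with "K" (3x3 intrinsics, pixels), "camera_from_world" (4x4, takes a point from world to camera coordinates). Camera axes: x right, y down, z forward; pixel columns grow to the right and rows downward; lengths in m; the calibration is good to about 2 mm. A picture is of the moment at which its call begins: read the wrist's pose just before it. camera_params takes no time and is no camera call; for the wrist camera it gives the pose at the moment of the call.
A pose or a line that the arm cannot do raises MotionError and nothing moves.
- sign_off(): hands the job in; it is judged then, once.
Trained networks look in the newest picture that a camera, given by its name, has taken for a name from the list of things; names that differ only in an ending like _2 or _b are one class to them, and where a whole thing is asked for, a point or a joint stands for the part that bears it (a point fixed in the world has none). Each returns a list of dicts, best first, with "confidence" (0 to 1); they miss things now and then, are a little off and sometimes report something else, mostly with a low value. They report only what shows in the picture. A call takes as long as a camera call. They do not tell look-alikes from the thing itself.
- look_for(camera, name): "at" ([column, row] in pixels, amid what is visible of it).
- tip_of(camera, name): "at" ([column, row] in pixels: a listed point, or the origin of a listed thing).
Readings, each from a call of its own:
- read_time_s(): time.
- read_qpos(): joint angles.
- read_joint_vel(): joint speeds.
- read_effort(): joint torques, N m.
- read_eef_pos(): TCP position.
- read_tcp_rot(): TCP orientation.
- read_ft_force(): force on the tool from outside, world axes, zero at the start.
- read_ft_torque(): the same for the moment, N m.
- read_finger_gap(): finger opening in m.
- read_grasp_force(): force on a finger pad.
Only numpy, scipy, OpenCV 4.12 (cv2) and the standard library are available. Lean on these libraries where they do the work, as an engineer would, in place of code of your own. Each camera call takes 0.05 s, during which the arm holds its last target. There are 200 camera calls.

## Working session

There is one attempt and no reset: what is moved stays moved. The work goes in short steps, each a Python script; the robot and the scene stay as the last script left them, time stands still between calls to the robot, and variables do not carry over. Pictures are saved under pics/ and viewed, at most 10 in all, crops included, and the job is handed in when it is done.

```bash
mkdir -p pics; ls; cat > h.py <<'E'
import numpy as np, cv2
from bench import *
def save(n,f):
    im=read_camera(n); cv2.imwrite(f'pics/{f}.png',im[:,:,::-1]); return im
def ray(cam,px,P=None):
    P=P or camera_params(cam); K=np.array(P['K']); T=np.array(P['camera_from_world'])
    R,t=T[:3,:3],T[:3,3]; d=R.T@np.linalg.inv(K)@[px[0],px[1],1]; return -R.T@t,d/np.linalg.norm(d)
def at_z(cam,px,z,P=None):
    c,d=ray(cam,px,P); return c+d*(z-c[2])/d[2]
def tri(rs):
    A=sum(np.eye(3)-np.outer(d,d) for c,d in rs); b=sum((np.eye(3)-np.outer(d,d))@c for c,d in rs); return np.linalg.solve(A,b)
def proj(cam,p):
    P=camera_params(cam); q=np.array(P['camera_from_world'])@np.r_[p,1]; u=np.array(P['K'])@q[:3]; return u[:2]/u[2]
E
python3 - <<'E'
from h import *
np.set_printoptions(precision=3,suppress=True)
for c in ('top','scene'):
    save(c,c+'0'); print(c,camera_params(c)['K'][0],ray(c,[280,210]))
    for n in ['case','case_tip','rack','neighbour_a','sorter','square_box','terminal','return_key','key_top','short_case','bookend']:
        for f in (look_for,tip_of):
            try: r=f(c,n)
            except Exception as e: print(n,e); continue
            print(f.__name__,n,[(np.round(x['at']).tolist(),round(x['confidence'],2),at_z(c,x['at'],0.0)[:2].round(3).tolist()) for x in r[:4]])
print(read_time_s())
E
```

```text
pics
top [496.263   0.    291.154] (array([0.382, 0.02 , 1.491]), array([ 0.097,  0.029, -0.995]))
call case [([406.0, 228.0], 0.82, [0.468, -0.316]), ([276.0, 268.0], 0.62, [0.355, 0.077]), ([189.0, 195.0], 0.5, [0.578, 0.339])]
call case [([398.0, 233.0], 0.92, [0.452, -0.291])]
call case_tip [([408.0, 228.0], 0.84, [0.468, -0.32])]
call case_tip [([378.0, 232.0], 0.7, [0.458, -0.23])]
call rack [([168.0, 295.0], 0.84, [0.28, 0.401]), ([167.0, 216.0], 0.62, [0.515, 0.406]), ([334.0, 160.0], 0.41, [0.677, -0.104])]
call rack [([183.0, 296.0], 0.73, [0.277, 0.357]), ([192.0, 210.0], 0.59, [0.533, 0.33])]
call neighbour_a [([190.0, 196.0], 0.82, [0.575, 0.337]), ([196.0, 214.0], 0.76, [0.521, 0.316])]
call neighbour_a [([194.0, 200.0], 0.92, [0.563, 0.324]), ([198.0, 217.0], 0.73, [0.512, 0.312]), ([276.0, 267.0], 0.65, [0.357, 0.079])]
call sorter [([423.0, 209.0], 0.72, [0.524, -0.369])]
call sorter [([410.0, 212.0], 0.96, [0.515, -0.328]), ([399.0, 230.0], 0.7, [0.46, -0.293])]
call square_box [([396.0, 202.0], 0.73, [0.546, -0.288])]
call square_box [([396.0, 205.0], 0.82, [0.538,
[... 1854 characters left out ...]
98.0, 223.0], 0.81, [0.678, -0.103]), ([345.0, 303.0], 0.64, [0.451, 0.268])]
call terminal [([196.0, 225.0], 0.71, [0.685, -0.1])]
call return_key [([206.0, 228.0], 0.58, [0.665, -0.08])]
call return_key [([242.0, 148.0], 0.54, [0.46, -0.314]), ([346.0, 323.0], 0.54, [0.476, 0.316]), ([206.0, 226.0], 0.53, [0.662, -0.086]), ([300.0, 160.0], 0.35, [0.326, -0.201])]
call key_top [([203.0, 226.0], 0.52, [0.67, -0.089])]
call key_top [([204.0, 224.0], 0.55, [0.666, -0.094])]
call short_case [([344.0, 301.0], 0.8, [0.452, 0.264])]
call short_case [([344.0, 322.0], 0.58, [0.477, 0.311])]
call bookend [([311.0, 345.0], 0.94, [0.574, 0.33])]
call bookend [([306.0, 353.0], 0.72, [0.593, 0.341])]
2.3
```

View pics/top0.png

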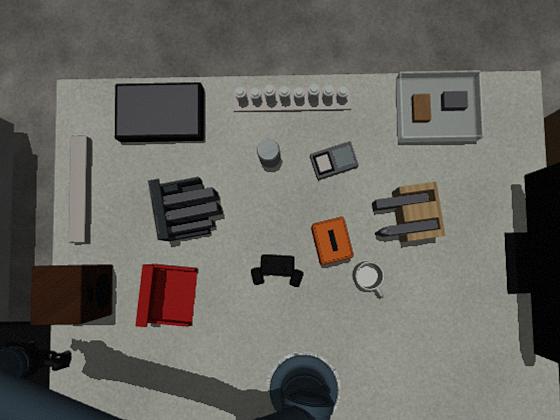

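View pics/scene0.png

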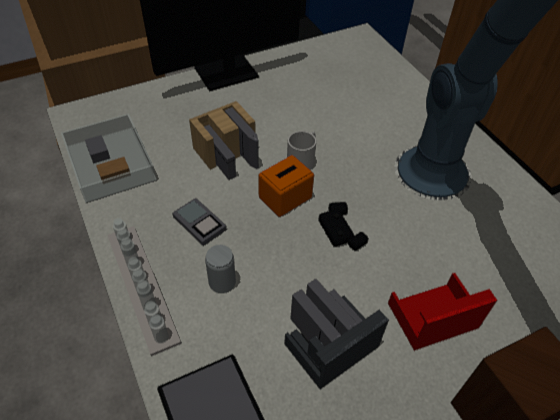

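The top view shows the sorter on the right at (415,213), with the case's taper at (378,232) in its near slot. The dark rack is at (185,208), opening right, the red decoy at (168,295) and the terminal at (334,160). The scene view agrees: case tip (260,155), rack (335,335), key (206,227).

```bash
cat >> h.py <<'E'
from scipy.spatial.transform import Rotation as Ro
np.set_printoptions(precision=4,suppress=True)
def quat(yaw,flip=False):
    "tool down, tool y along the x axis of a thing with this yaw (or reversed)"
    x=np.array([np.cos(yaw),np.sin(yaw),0]); x=-x if flip else x
    z=np.array([0,0,-1.]); return Ro.from_matrix(np.c_[np.cross(x,z),x,z]).as_quat()
def ikbest(p,yaw):
    for f in (False,True):
        q=inverse_kinematics(p,quat(yaw,f)); print(f,q)
E
python3 - <<'E'
from h import *
pairs=dict(tip=([378,232],[260,155]),caseO=([398,233],[241,151]),rackO=([192,210],[321,336]),key=([321,160],[204,225]),na=([198,217],[330,332]),nb=([194,200],[307,350]),sorter=([410,212],[224,146]))
for k,(a,b) in pairs.items(): print(k,tri([ray('top',a),ray('scene',b)]))
print(read_tcp_rot(),quat(0),quat(0,True))
P=np.array(camera_params('wrist')['camera_from_world']); R=Ro.from_quat(read_tcp_rot()).as_matrix()
print('cam in tool',R.T@(-P[:3,:3].T@P[:3,3]-read_eef_pos()),'axis',R.T@P[2,:3],'K',camera_params('wrist')['K'])
for p,y in (([.44,-.26,.28],.17),([.44,-.26,.08],.17),([.48,.18,.08],-.2),([.48,.02,.08],-.2),([.67,-.08,.05],0)): print(p); ikbest(p,y)
E
```

```text
tip [ 0.4502 -0.2185  0.0545]
caseO [ 0.4612 -0.2942  0.0051]
rackO [0.5384 0.3248 0.0033]
key [ 0.6731 -0.0625  0.0356]
na [ 0.5136  0.3138 -0.0159]
nb [ 0.5729  0.3265 -0.0338]
sorter [ 0.5132 -0.3227  0.0236]
[ 0.1295  0.9916 -0.     -0.    ] [0.7071 0.7071 0.     0.    ] [ 0.7071 -0.7071  0.     -0.    ]
cam in tool [ 0.0668 -0.0008 -0.1245] axis [-0.2632  0.0002  0.9647] K [[326.5366   0.     279.5863]
 [  0.     326.5366 207.9692]
 [  0.       0.       1.    ]]
[0.44, -0.26, 0.28]
False [-1.2885 -0.3964  1.5446  1.9348  0.4195  1.2462  0.2826]
True [-0.7678  0.293   1.4268  1.9341 -0.314   1.1822 -2.1964]
[0.44, -0.26, 0.08]
False [-0.323   0.5266  0.9303  2.0875 -0.5889  0.8117  1.1372]
True [-0.5641  0.9449  1.3695  2.094  -1.0779  1.1228 -1.6214]
[0.48, 0.18, 0.08]
False [-0.9101  0.4003  0.5449  2.0726 -0.3026  0.7449 -0.3754]
True [-0.5525  0.3578  0.1289  2.0563 -0.0675  0.7313  2.5602]
[0.48, 0.02, 0.08]
False [-0.8421  0.4148  0.8239  2.1552 -0.4499  0.7477  0.0778]
True [ 0.9076  0.6937 -1.2425  2.0826  0.8158  0.9809  2.1615]
[0.67, -0.08, 0.05]
False [-0.4094  0.7484  0.6454  1.6795 -0.5488  0.9022  0.4571]
True [-0.7534  1.247   1.358   1.6944 -1.2664  1.3306 -2.2725]
```

```bash
cat >> h.py <<'E'
def view(tag,names,n=4):
    P=camera_params('wrist'); np.save(f'pics/{tag}.npy',np.array(P['camera_from_world'])); save('wrist',tag)
    for f,k in names:
        print(tag,k,[(np.round(x['at'],1).tolist(),round(x['confidence'],2)) for x in (tip_of if f=='t' else look_for)('wrist',k)[:n]])
def wp(tag): return dict(K=camera_params('wrist')['K'],camera_from_world=np.load(f'pics/{tag}.npy'))
E
python3 - <<'E'
from h import *
N=[('t','rack'),('t','neighbour_a')]
print(read_time_s())
move_ptp([.52,.16,.30],quat(-.2)); print(read_time_s(),read_qpos()); view('r1',N)
move_ptp([.54,.26,.30],quat(-.2)); print(read_time_s(),read_qpos()); view('r2',N)
M=[('t','case'),('t','case_tip'),('t','sorter')]
move_ptp([.46,-.20,.25],quat(.15)); print(read_time_s(),read_qpos()); view('s1',M)
move_ptp([.44,-.26,.25],quat(.15)); print(read_time_s(),read_qpos()); view('s2',M)
E
```

```text
2.3
4.4083 [-0.9518  0.1516  0.6369  1.8212 -0.0969  1.2001 -0.4815]
r1 rack [([53.0, 46.7], 0.8), ([252.1, 45.5], 0.51)]
r1 neighbour_a [([287.1, 30.0], 0.71), ([253.4, 46.9], 0.61)]
5.05 [-1.0086  0.2767  0.587   1.6897 -0.1606  1.2248 -0.5801]
r2 rack [([67.9, 136.9], 0.86), ([266.8, 125.7], 0.81)]
r2 neighbour_a [([286.5, 120.1], 0.82), ([253.8, 133.5], 0.63), ([220.2, 134.8], 0.16)]
6.9167 [-0.6731  0.1542  1.0959  1.9849 -0.1552  1.0903  0.642 ]
s1 case [([270.4, 260.2], 0.92)]
s1 case_tip [([268.3, 208.7], 0.9), ([333.1, 260.7], 0.21)]
s1 sorter [([302.0, 286.4], 0.79)]
7.475 [-0.5432  0.1987  1.1195  1.9648 -0.2005  1.097   0.8071]
s2 case [([292.2, 214.6], 0.75)]
s2 case_tip [([301.0, 149.8], 0.87)]
s2 sorter [([328.5, 244.8], 0.71)]
```

View pics/s1.png

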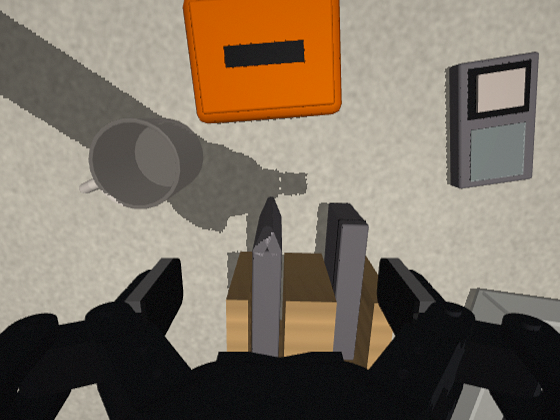

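View pics/r2.png

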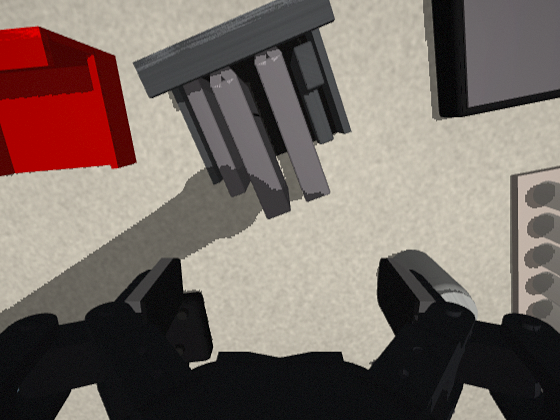

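s1 shows the case's tip at (268,200) with its top running to (265,355), the square box on its right, and clear finger room. r2 shows the dark rack's lip (135,65)-(333,5), the two tall cases' tops and the gap between them opening near (290,190). I'll zoom in for the corners.

```bash
python3 - <<'E'
from h import *
im=cv2.imread('pics/r2.png')[0:225,125:365]; a=cv2.convertScaleAbs(cv2.resize(im,None,fx=2.6,fy=2.6,interpolation=cv2.INTER_CUBIC),alpha=1.8)
cv2.imwrite('pics/r2c.png',a)
# case from s1,s2
t=tri([ray('',p,wp(v)) for v,p in (('s1',[268.3,208.7]),('s2',[301,149.8]))]); print('tip',t)
o=tri([ray('',p,wp(v)) for v,p in (('s1',[270.4,260.2]),('s2',[292.2,214.6]))]); print('orig',o)
print('rack',tri([ray('',p,wp(v)) for v,p in (('r1',[252.1,45.5]),('r2',[266.8,125.7]))]))
print('na/nb',[tri([ray('',p,wp(v)) for v,p in (('r1',a),('r2',b))]) for a,b in (([253.4,46.9],[253.8,133.5]),([287.1,30],[286.5,120.1]))])
P=wp('s1')
for p in ([268,199],[255,247],[278,247],[251,355],[279,355]): print(p,at_z('',p,.11,P))
E
```

```text
tip [ 0.453  -0.2215  0.0592]
orig [ 0.4632 -0.3076 -0.0116]
rack [ 0.5242  0.3215 -0.0297]
na/nb [array([ 0.5166,  0.3152, -0.0063]), array([0.5601, 0.3236, 0.0007])]
[268, 199] [ 0.4506 -0.199   0.11  ]
[255, 247] [ 0.4455 -0.2431  0.11  ]
[278, 247] [ 0.4653 -0.2401  0.11  ]
[251, 355] [ 0.4563 -0.3536  0.11  ]
[279, 355] [ 0.4828 -0.3495  0.11  ]
```

View pics/r2c.png

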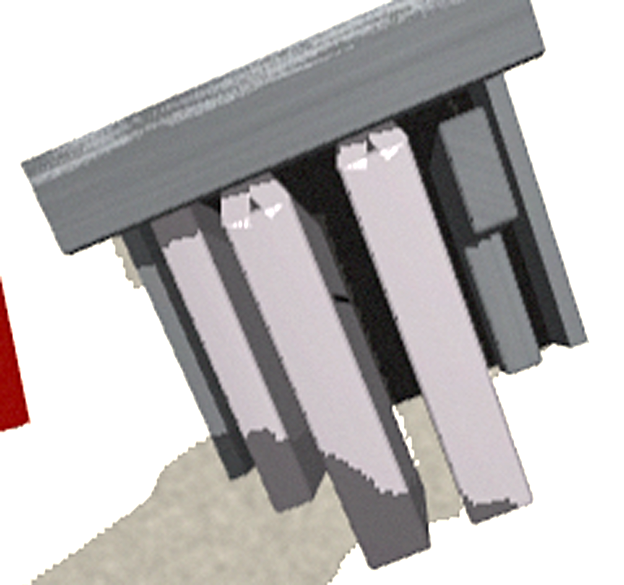

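The crop shows neighbour_a's front top corners at (372,568) and (428,545) and neighbour_b's at (473,522) and (530,500), with the gap between them and the lip's edge behind.

```bash
python3 - <<'E'
from h import *
P=wp('r2')
c={'aFL':(372,568),'aFR':(428,545),'bFL':(473,522),'bFR':(530,500),'aRL':(224,228),'aRR':(290,212),'bRL':(341,172),'bRR':(408,150)}
W={}
for k,(u,v) in c.items(): W[k]=at_z('',[u/2.6+125,v/2.6],.11,P)[:2]; print(k,W[k])
yw=lambda f,r: np.arctan2(-(W[r]-W[f])[0],(W[r]-W[f])[1])
print('yaws',[yw(*e) for e in (('aFL','aRL'),('aFR','aRR'),('bFL','bRL'),('bFR','bRR'))],'widths',np.linalg.norm(W['aFL']-W['aFR']),np.linalg.norm(W['bFL']-W['bFR']),'gap',np.linalg.norm(W['aFR']-W['bFL']))
for k in [(22,160),(70,254),(545,50)]: print('lip',at_z('',[k[0]/2.6+125,k[1]/2.6],.13 ,P)[:2])
E
```

```text
aFL [0.5218 0.2344]
aFR [0.5447 0.2392]
bFL [0.5632 0.2448]
bFR [0.5859 0.2491]
aRL [0.4965 0.3656]
aRR [0.5202 0.3662]
bRL [0.5403 0.3753]
bRR [0.5641 0.3777]
yaws [np.float64(0.19049858423119262), np.float64(0.19086726012101868), np.float64(0.17429171723853837), np.float64(0.16766893634315314)] widths 0.023467961842809058 0.02302614026626943 gap 0.01933970667080471
lip [0.4418 0.3956]
lip [0.4484 0.3652]
lip [0.6105 0.3942]
```

```bash
cat >> h.py <<'E'
RO=np.array([.5385,.3248]); RY=.18
def rk(x,y,z,o=None,yaw=None):
    c,s=np.cos(RY),np.sin(RY); return [RO[0]+c*x-s*y, RO[1]+s*x+c*y, z]
def st(m): print(m,'t',round(read_time_s(),2),'tcp',np.array(read_eef_pos()),'F',np.array(read_ft_force()),'gap',round(read_finger_gap(),4),'g',np.round(read_grasp_force(),1))
E
python3 - <<'E'
from h import *
q=quat(.135)
move_gripper(.055,90)
move_ptp([.457,-.263,.16],q); movel([.457,-.263,.077],speed=.15); st('down')
move_gripper(0.0,90); pause(.1); st('grip')
movel([.457,-.263,.225],speed=.15); st('lift'); save('wrist','g1')
E
```

```text
down t 9.24 tcp [ 0.4581 -0.2638  0.0784] F [ 0.1477 -1.4218  0.567 ] gap 0.0549 g 0.0
grip t 9.71 tcp [ 0.4583 -0.2635  0.0784] F [-0.5905  1.344   7.0949] gap 0.0249 g 89.0
lift t 10.84 tcp [ 0.4562 -0.2624  0.2239] F [ 0.4449 -0.5758 -2.5191] gap 0.0251 g 88.5
```

View pics/g1.png

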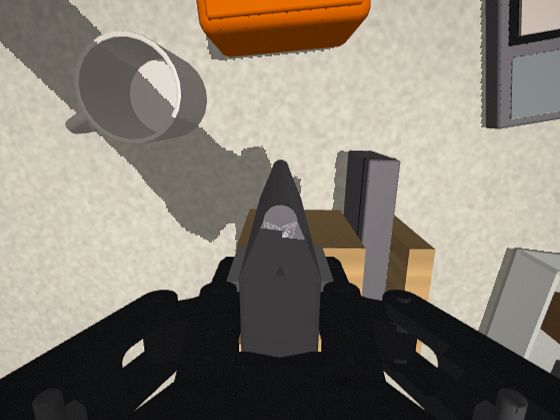

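The picture shows the case held squarely between the fingers, with its tip top at (281,206) and foot at (281,160). The square box is undisturbed at (375,200).

```bash
python3 - <<'E'
from h import *
T=np.array(read_eef_pos()); R=Ro.from_quat(read_tcp_rot()).as_matrix()
for px,z in (([281,206],.2555),([281,160],.1455)): print('tip rel tool',R.T@(at_z('wrist',px,z)-T))
d=.045; q=quat(RY)
move_ptp([.52,.02,.25],q); 
move_ptp(rk(0,-104-0 and -.104-d,.20),q) if 0 else move_ptp(rk(0,-.110-d,.20),q); 
movel(rk(0,-.110-d,.083),speed=.15); st('hover')
np.save('pics/i1.npy',np.array(camera_params('wrist')['camera_from_world'])); im=save('wrist','i1')
cv2.imwrite('pics/i1c.png',cv2.convertScaleAbs(cv2.resize(im[0:300,130:430,::-1],None,fx=2,fy=2,interpolation=cv2.INTER_CUBIC),alpha=1.7))
E
```

```text
tip rel tool [ 0.0412 -0.0001 -0.0317]
tip rel tool [0.0414 0.0003 0.0783]
hover t 13.65 tcp [0.5673 0.1721 0.0841] F [-0.1003  0.386  -1.9917] gap 0.025 g 88.5
```

View pics/i1c.png

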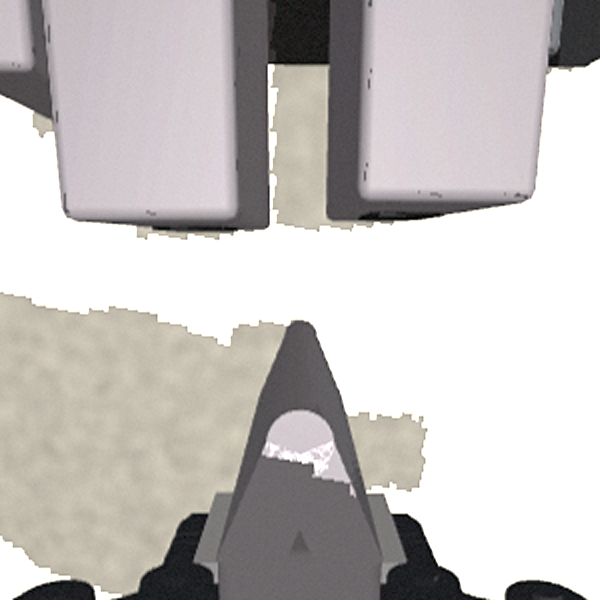

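The picture shows the tip's foot at crop (300,322), exactly on the centre of the gap, whose base edges are at 270 and 330. The case is aligned. I'll insert partway with this grasp, then regrasp at the rear.

```bash
cat >> h.py <<'E'
def inrack(p):
    c,s=np.cos(RY),np.sin(RY); d=np.array(p[:2])-RO; return np.array([c*d[0]+s*d[1],-s*d[0]+c*d[1]])
E
python3 - <<'E'
from h import *
P=wp('i1'); L=lambda u,v,z: inrack(at_z('',[u/2+130,v/2],z,P))
print('aF',L(65,217,.11),L(237,217,.11),'bF',L(360,195,.11),L(528,200,.11),'base',L(270,228,0),L(330,218,0))
f=min(L(237,217,.11)[1],L(360,195,.11)[1]); tx=inrack(read_eef_pos()); print('front',f,'tcp',tx)
yi=f-.015; x=tx[0]
movel(rk(0,tx[1],.0795),speed=.05); st('low')
for k in range(1,5):
    y=tx[1]+(yi-tx[1])*k/4; movel(rk(0,y,.0795),speed=.06); st(f'in {y:.3f}')
    if np.linalg.norm(read_ft_force())>35: break
save('wrist','i2')
E
```

```text
aF [-0.0334 -0.0865] [-0.0085 -0.0865] bF [ 0.0092 -0.0835] [ 0.0333 -0.0842] base [-0.0083 -0.0865] [ 0.0101 -0.0836]
front -0.08651645173271855 tcp [ 0.0012 -0.1552]
low t 13.95 tcp [0.5664 0.1723 0.0798] F [ 0.149   0.7021 -1.4645] gap 0.0249 g 88.6
in -0.142 t 14.32 tcp [0.5637 0.1866 0.0794] F [-0.0397 -0.731  -2.9432] gap 0.0252 g 88.6
in -0.128 t 14.7 tcp [0.5613 0.1994 0.0794] F [ 0.0975 -0.0852 -2.4959] gap 0.025 g 88.6
in -0.115 t 15.07 tcp [0.559  0.2126 0.0794] F [-0.5691 -0.1753 -1.6266] gap 0.025 g 88.6
in -0.102 t 15.45 tcp [0.5564 0.2258 0.0794] F [ 0.3121  0.3007 -1.3365] gap 0.0249 g 88.7
```

View pics/i2.png

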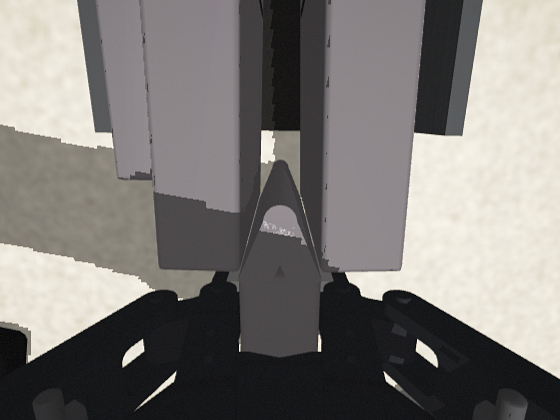

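The picture shows the tapered tip between the neighbours, near (281,165), with a shoulder starting to touch on each side and the fingers just short of the neighbours' fronts. Next: lower, release, regrasp at the rear.

```bash
python3 - <<'E'
from h import *
y=inrack(read_eef_pos())[1]; print(y)
movel(rk(0,-.102,.078),speed=.05); st('low')
move_gripper(.05); movel(rk(0,-.102,.185),speed=.25)
movel(rk(0,-.206,.185),speed=.2); movel(rk(0,-.206,.078),speed=.18); st('rear')
move_gripper(0,90); pause(.1); st('grip')
p=inrack(read_eef_pos())
for y in (-.18,-.155,-.13,-.115,-.102):
    movel(rk(0,y,.079),speed=.06); st(f'in {y}')
    if np.linalg.norm(read_ft_force())>50: break
save('wrist','i3')
E
```

```text
-0.10073495198069479
low t 15.75 tcp [0.5569 0.2254 0.0785] F [-1.3615  1.1275  1.8788] gap 0.0253 g 89.1
rear t 18.1 tcp [0.5761 0.1226 0.0786] F [ 0.0461 -0.2067  0.5948] gap 0.0501 g 0.0
grip t 18.53 tcp [0.5767 0.1222 0.0797] F [-0.4573 -0.3961  6.7718] gap 0.0251 g 89.0
in -0.18 t 19.12 tcp [0.5717 0.1482 0.0797] F [ 1.5245 -1.5171  4.1179] gap 0.025 g 88.8
in -0.155 t 19.68 tcp [0.5671 0.1721 0.0797] F [ 0.4046 -2.219   7.3183] gap 0.0248 g 89.1
in -0.13 t 20.25 tcp [0.5626 0.1964 0.0797] F [ 1.3225 -2.8682  5.5479] gap 0.025 g 89.1
in -0.115 t 20.65 tcp [0.5599 0.2111 0.0797] F [ 0.8402 -2.9126  5.6585] gap 0.0247 g 89.1
in -0.102 t 21.02 tcp [0.5574 0.2237 0.0797] F [-0.0649 -3.3575  5.5946] gap 0.0252 g 89.2
```

View pics/i3.png

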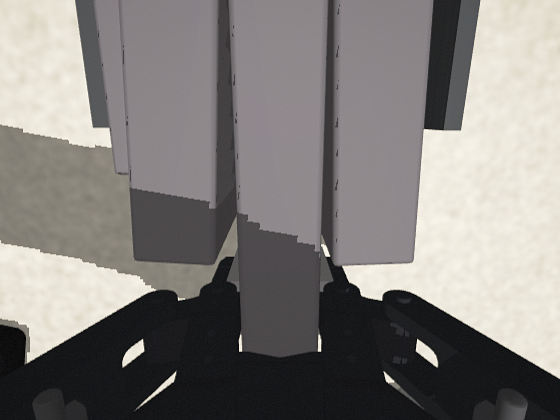

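The picture shows the case between both neighbours, all parallel, with about 35 mm still to go. I'll release and push it home with closed fingers.

```bash
python3 - <<'E'
from h import *
move_gripper(.045); movel(rk(0,-.102,.185),speed=.25); st('up')
movel(rk(0,-.15,.185),speed=.2); move_gripper(0,60); movel(rk(0,-.15,.073),speed=.2); st('behind')
y=-.128
while y<-.084:
    y=min(y+(.01 if y<-.1 else .002),-.084); movel(rk(0,y,.073),speed=.06)
    F=np.array(read_ft_force()); print(round(y,3),inrack(read_eef_pos())*1000,F)
    if np.hypot(*F[:2])>18: break
movel(rk(0,-.15,.073),speed=.15); movel(rk(0,-.15,.22),speed=.25); st('out')
np.save('pics/f1.npy',np.array(camera_params('wrist')['camera_from_world'])); save('wrist','f1')
E
```

```text
up t 21.97 tcp [0.5565 0.2248 0.1853] F [-0.2951  0.2545 -0.2936] gap 0.045 g 0.0
behind t 23.57 tcp [0.5663 0.177  0.0739] F [ 0.4833 -0.3917 -0.1575] gap -0.0003 g 0.0
-0.118 [  -0.2624 -116.9675] [-0.6219 -0.1295 -1.1035]
-0.108 [  -0.0946 -106.9267] [0.8465 0.3225 0.2611]
-0.098 [ -0.0726 -96.5823] [-0.0741 -0.0708 -0.1325]
-0.096 [ -0.0137 -95.8177] [-0.1095 -0.7478  0.069 ]
-0.094 [ -0.0077 -94.4874] [ 0.1915 -2.1012 -0.2453]
-0.092 [ -0.0375 -94.3505] [ 1.1023 -5.1728 -0.3063]
-0.09 [ -0.0535 -94.3654] [ 2.335  -7.2223 -0.4997]
-0.088 [ -0.1028 -94.377 ] [  1.8469 -10.1832  -0.8182]
-0.086 [ -0.1595 -94.4278] [  2.1976 -12.3986   0.7035]
-0.084 [ -0.2445 -94.4568] [  3.3333 -14.2764  -0.0371]
out t 27.97 tcp [0.5642 0.1783 0.2188] F [ 0.0971  0.1788 -0.2832] gap -0.0002 g 0.0
```

View pics/f1.png

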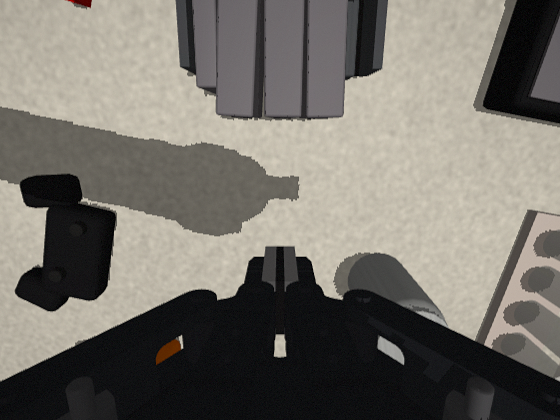

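The picture shows the three cases flush at row ~117 (columns 218–345), with the short case and the bookend standing on either side. I'll check the fronts numerically, then measure the key from two wrist positions.

```bash
python3 - <<'E'
from h import *
P=wp('f1'); im=cv2.cvtColor(cv2.imread('pics/f1.png'),cv2.COLOR_BGR2GRAY).astype(float)
for n,cs in (('a',range(225,258,8)),('case',range(270,302,8)),('b',range(312,340,8))):
    print(n,[float(np.round(inrack(at_z('',[c,95+np.argmax(np.diff(im[95:135,c]))+.5],.11,P))[1]*1000,1)) for c in cs])
q=quat(0); rs=[]; px=[]
move_ptp([.66,-.02,.22],q)
for p in ([.66,-.03,.2],[.66,-.10,.16]):
    move_ptp(p,q); read=save('wrist','k%d'%len(rs)); r=tip_of('wrist','key_top'); l=look_for('wrist','return_key')
    print([(np.round(x['at'],1),round(x['confidence'],2)) for x in r[:2]+l[:2]])
    b=r or l
    if b: rs.append(ray('wrist',b[0]['at'])); print(at_z('wrist',b[0]['at'],.026))
    hsv=cv2.cvtColor(read,cv2.COLOR_RGB2HSV); 
    if b:
        u,v=map(int,b[0]['at']); print('rgb',read[v,u]); m=(np.abs(read.astype(int)-read[v,u]).max(2)<22).astype(np.uint8)
        m=cv2.morphologyEx(m,cv2.MORPH_OPEN,np.ones((3,3),np.uint8)); n,lab,s,c=cv2.connectedComponentsWithStats(m)
        k=lab[v,u]; cor=cv2.boxPoints(cv2.minAreaRect(np.argwhere(lab==k)[:,::-1].astype(np.float32)))
        W=[at_z('wrist',x,.026)[:2] for x in cor]; print('area',s[k],'size',np.linalg.norm(W[0]-W[1]),np.linalg.norm(W[1]-W[2]),'c',np.mean(W,0))
if len(rs)==2: print('tri',tri(rs))
print(read_time_s())
E
```

```text
a [-81.8, -83.1, -82.4, -82.4, -83.1]
case [-83.7, -83.1, -83.1, -82.4]
b [-82.4, -82.3, -81.7, -81.7]
[(array([289.7, 238. ]), 0.7), (array([294.2, 234.5]), 0.59)]
[ 0.67   -0.0739  0.026 ]
rgb [202 188 177]
area [ 264  218   52   36 1228] size 0.045506697219145104 0.03526916627791298 c [ 0.6687 -0.0745]
[(array([292.1, 166.6]), 0.9), (array([287.3, 167.7]), 0.66)]
[ 0.6709 -0.0686  0.026 ]
rgb [211 196 184]
area [ 255  137   67   56 2431] size 0.045446166292697175 0.035152848469377634 c [ 0.6682 -0.0686]
tri [ 0.6696 -0.0654  0.0487]
29.8667
```

```bash
python3 - <<'E'
from h import *
x,y=.668,-.070
movel([x,y,.06],speed=.12); st('above')
z=.049; hit=False
while z>.034:
    movel([x,y,z],speed=.05); F=read_ft_force()[2]; print(round(z,4),round(read_eef_pos()[2],4),round(F,2))
    if F>7.5: hit=True; break
    z-=.001
if hit: pause(.5); st('held')
movel([x,y,.20],speed=.15); st('up')
save('wrist','end'); save('top','endtop'); a=cv2.imread('pics/top0.png').astype(int);b=cv2.imread('pics/endtop.png').astype(int)
for n in ('case','neighbour_a','short_case','bookend','square_box'): print(n,[(np.round(r['at']).tolist(),round(r['confidence'],2)) for r in tip_of('top',n)[:3]])
E
```

```text
above t 30.89 tcp [ 0.6686 -0.0709  0.061 ] F [-0.6085  0.5794  0.6114] gap -0.0001 g 0.0
0.049 0.0486 0.29
0.048 0.0481 -0.53
0.047 0.047 -0.86
0.046 0.0459 0.31
0.045 0.0452 1.11
0.044 0.0445 4.27
0.043 0.0438 6.75
0.042 0.0433 8.15
held t 33.51 tcp [ 0.6682 -0.07    0.0433] F [-2.2624  1.2645  8.9331] gap 0.0001 g 4.2
up t 34.71 tcp [ 0.6672 -0.0696  0.1986] F [-0.0709  0.4023  0.3424] gap 0.0001 g 0.0
case [([191.0, 210.0], 0.92), ([276.0, 267.0], 0.55)]
neighbour_a [([192.0, 196.0], 0.76), ([193.0, 216.0], 0.61)]
short_case [([191.0, 226.0], 0.88)]
bookend [([186.0, 191.0], 0.77)]
square_box [([394.0, 204.0], 0.95)]
```

```bash
python3 -c "
from h import *
print(sign_off())"
```

```text
the job is handed in; nothing more can be done
None
```

The tapered case is fully home between the two tall cases, flush with them to about 1 mm by my camera measurement. The key was then held at over 8 N for 0.5 s, and the job was handed in at about 35 s.

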